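# Take the banded brush from under the sloped guard and tray it

## Task

Slide the clear guard of the banding machine up its slope by its black bar, almost to the top, and let go so that it stays up by itself. Then reach in below it, take out the brush, and lay the brush in the empty lane of the grey tray, resting in both saddles with its bristles towards the red edge, like the brush already there. Leave the guard up, and do not disturb the brush already in the tray or the other things on the bench.

Things in the scene. Friction and masses are not known exactly. Their poses are not given: they have to be found in the camera images.
- sash (a joint): Travel of the machine's sliding guard, m: 0 shut, 0.22 fully up. It runs on a 45 degree slope: 10 mm of travel is 7.1 mm up and 7.1 mm along the station's +x. 0.5 kg; up to 7 N to raise. A swinging counterweight carries more of it the higher it is: let go low it slides shut by gravity; above some travel (0.05 to 0.15, different each time) friction holds it.
- sash_handle (a point): Middle of the guard's black bow handle: a level round bar 12 mm in diameter, 160 mm long along the station's y, an arm at each end. It stands 40 mm clear of the pane, square to it: level with the bar's axis the pane is 64 mm away along the station's +x. It moves with the guard. Axes as station (not tilted).
- sash_edge (a point): Middle of the guard's red lower edge. The guard is a clear pane 225 mm long up the slope and 306 mm wide, upper and lower edges red. Fully raised, this point is 156 mm higher and 156 mm farther along the station's +x than when shut, so that a gripper pointing straight down has free room over the nest, in front of it. Axes as the station.
- station: Banding machine, fixed: grey base 380 x 330 x 20 mm, aluminium frame, clear walls, 0.35 m tall at the back. Origin on the bench below it; x points from its low front to its back, y left, z up. Front lip at x = -0.16, 31 mm high; there the 45 degree slope starts. Sides at y = +-0.155 rise with it; a dark counterweight swings outside at y = -0.17 to -0.21.
- nest (a point): Between two black V saddles in the machine: station x -0.10, y 0, z 0.054 (axis of the brush in them); floor 30 mm below. The brush lies along the station's y, bristles to +y, up to 6 mm off along y. Saddles 12 mm thick stand 40 mm to +y and 60 mm to -y of this point, free room for fingers between. Two black rollers behind, from x = 0.05. Axes as the station.
- brush_mid (a point): The brush to take: centre of its steel ferrule, on its axis: the place to grip, near the centre of mass. Length 156 mm, about 80 g, rigid. Its x axis points to the bristles. Ferrule 30 mm diameter, x = -18 to 18 mm; brown bristles with purple tip, 32 mm diameter, to 68 mm; red collar 25 mm diameter to -28; pale handle 16 mm diameter to -88 mm.
- brush_tip (a point): Bristle end of the brush, on its axis, 68 mm along +x from brush_mid.
- tray: Grey tray, fixed, 200 (x) x 190 (y) x 12 mm, with two lanes of black V saddles along its x, at y = +43 mm (empty) and y = -43 mm (holds a brush). The red edge, 22 mm high, is the +x edge. It may stand at any yaw. Origin at the centre of its underside; z up.
- tray_lane (a point): Where brush_mid belongs in the empty lane: 44 mm above the bench, tray y = +43 mm; axes as the tray: x to the red edge, as the brush's x must lie. The large saddle (bristles) is 40 mm to +x, the small one (handle) 60 mm to -x of here, 12 mm thick each; between them fingers have free room down to the tray's top, 32 mm below this point.
- sample_mid (a point): Ferrule centre of a like brush already lying in the other lane of the tray, bristles to the red edge. Leave alone.
- spool: Bystander: red spool, 48 mm diameter, 56 mm tall, standing. Origin under its centre.
- ferrule: Bystander: bare steel ferrule standing, 34 mm diameter, 36 mm tall. Origin under its centre.
- glue: Bystander: white bottle with a red cap, 52 mm diameter, 130 mm tall. Origin under its centre.
- scissors: Bystander: scissors lying flat, grey-blue grips, 155 mm long, along x. Origin near the pivot.
- hammer: Bystander: small hammer lying along its x, 220 mm long.
- jar: Bystander: blue jar with a black cap, 60 mm diameter, 80 mm tall. Origin under its centre.

How it is judged:
By the outcome, as a careful person would: the job done as asked, in the order asked, and still so for the second after the job is handed in, with the robot touching nothing.
It also fails if it takes over 64 s, if anything falls off the work surface, if the arm or the gripper's body presses on something with over 40 N, if the wrist force passes 120 N, or if a joint passes its speed limit or range.

## Robot

A 6-joint arm with a two-finger parallel gripper is mounted at the origin on the work surface. World frame = base frame: x ahead of the robot, y to its left, z up, the work surface at z = 0. Lengths are in m, angles in rad, forces in N, time in s.
With the tool pointing down it reaches from about 0.35 to 0.85 m from the base axis. Payload 8.1 kg.
Tool frame: the origin (TCP) lies at the very end of the fingers, on their centre line; the grasp point (between the pads) lies robot.tcp_to_grasp behind it (robot.tcp_to_grasp is the distance from the TCP to the grasp point, in m); z points along the fingers, y is the line along which they close (so a half turn about z gives the same grasp; the last joint's range is limited). The gripper opens to 93 mm and grips with 3 to 60 N. Pads are 15 mm wide; open, the fingers measure 128 mm over their backs; the gripper's body (75 mm by 188 mm) begins 65 mm behind the grasp point.
Start: joints at [1.245, 0.13, 1.488, -0, 1.523, -0.085], TCP at [0.143, 0.583, 0.219] pointing down, gripper open.
Joint ranges: [-2.96, 2.96], [-0.89, 2.26], [0.02, 2.5], [-1.34, 4.48], [0, 2.73], [-2.66, 2.66]. Speed limits (rad/s): [2.39, 2.39, 2.79, 3.14, 3.14, 3.14].

## Interface

Orientations are given as a rotation vector (axis times angle).
In Python, from plant import robot gives the robot as it stands. The module is installed in compiled form; this text tells all that it offers.
- The arm moves only by the shell command python3 -m pendant 'ROWS' [FORCE]. ROWS is JSON, a list that holds one entry, the list of rows, each a list of 5 numbers: the opening, from 0 (shut) to 1 (fully open), then the shift along the tool's x, y, z in cm, then the turn about the tool's z in degrees. In form: [[[fingers, x, y, z, roll], ...]]. A call has 1 to 8 rows; each row shifts and turns the commanded pose from where the row before left it, along the tool's axes as they then stand; what a row does not reach is not made up. A row lasts 1/10 s, in which the tool goes at most 50 mm and 8.59 degrees, less where a joint would pass 70% of its speed; a pose out of reach is approached as far as the arm can. A call is refused whole if a number of a shift passes 5 or a number of a turn 8.59, either way. A call with a gripper value outside its range is refused whole. The fingers move at their own pace and stop on an object; FORCE is the grip in N (left out, the last holds). Time passes only in rows, so rows that do not move let the fingers close. It gives the time, the measured TCP pose, the force, the opening and the grip force at its end, in the units of the state.
- robot.read_state(): the state, without advancing time (a new reading comes with each control period).
- robot.read_camera(name): name is "scene" or "top" or "wrist"; returns a dict with "img" (384x512x3 uint8, blue, green, red), "K" (3x3 intrinsics, pixels), "pose" (4x4, takes a point from camera to world coordinates). Camera axes: x right, y up, looking along -z (the intrinsics and any distortion apply to the point x, -y, -z); pixel columns grow to the right and rows downward; lengths in m; the calibration is good to about 2 mm. A picture is of the moment at which its call begins. There is no depth.
- robot.close_job(): hands the job in; it is judged then, once.
The state is a dict: "t": time; "q": joint angles; "dq": joint speeds; "joint_torque": joint torques, N m; "tool_pos": TCP position; "orientation": TCP orientation; "force": force on the tool from outside, world axes, zero at the start; "wrist_torque": the same for the moment, N m; "opening": finger opening in m; "gripper_force": force on a finger pad.
Only numpy, scipy, OpenCV 4.12 (cv2) and the standard library are available. Lean on these libraries where they do the work, as an engineer would, in place of code of your own. Each camera call takes 0.05 s, during which the arm holds its last target. There are 200 camera calls.

## Working session

There is one attempt and no reset: what is moved stays moved. The work goes in short steps, Python scripts to look and compute and a shell command to move; the robot and the scene stay as the last step left them, time stands still between calls to the robot, and variables do not carry over. Pictures are saved under pics/ and viewed, at most 10 in all, crops included, and the job is handed in when it is done.

```bash
mkdir -p pics; python3 - <<'E'
from plant import robot
import cv2,numpy as np
s=robot.read_state();print({k:np.round(v,3) for k,v in s.items()},robot.tcp_to_grasp)
for n in("scene","top","wrist"):
    c=robot.read_camera(n);cv2.imwrite(f"pics/{n}0.png",c["img"]);np.savez(f"pics/{n}0.npz",**c);print(n,c.keys(),np.round(c["K"],1).tolist(),np.round(c["pose"],3).tolist())
E
```

```text
{'t': np.float64(0.0), 'q': array([ 1.245,  0.131,  1.489, -0.   ,  1.523, -0.085]), 'dq': array([-0.002, -0.   , -0.   , -0.001, -0.   , -0.001]), 'joint_torque': array([-1.0000e-03, -5.5985e+01, -4.9175e+01,  7.7000e-02,  3.6000e-02,
       -0.0000e+00]), 'tool_pos': array([0.143, 0.582, 0.218]), 'orientation': array([-3.770e-01, -3.118e+00,  3.000e-03]), 'force': array([ 0.267,  0.752, -0.132]), 'wrist_torque': array([-0.016, -0.011, -0.026]), 'gripper_force': np.float64(0.0), 'opening': np.float64(0.093)} 0.0188
scene dict_keys(['img', 'K', 'pose']) [[494.5, 0.0, 264.2], [0.0, 494.5, 184.3], [0.0, 0.0, 1.0]] [[-0.712, -0.545, 0.442, 1.174], [0.702, -0.564, 0.435, 0.677], [0.012, 0.62, 0.784, 1.325], [0.0, 0.0, 0.0, 1.0]]
top dict_keys(['img', 'K', 'pose']) [[390.3, 0.0, 248.3], [0.0, 390.3, 193.6], [0.0, 0.0, 1.0]] [[0.019, 0.998, -0.056, 0.428], [-1.0, 0.018, -0.012, -0.023], [-0.011, 0.056, 0.998, 1.153], [0.0, 0.0, 0.0, 1.0]]
wrist dict_keys(['img', 'K', 'pose']) [[311.9, 0.0, 257.3], [0.0, 311.9, 187.7], [0.0, 0.0, 1.0]] [[0.238, -0.933, -0.269, 0.067], [0.971, 0.228, 0.068, 0.6], [-0.002, -0.278, 0.961, 0.382], [0.0, 0.0, 0.0, 1.0]]
```

```bash
python3 -c "
import cv2
for n in('scene','top'):
    cv2.imwrite(f'pics/{n}0b.png',cv2.resize(cv2.imread(f'pics/{n}0.png'),(800,600),interpolation=cv2.INTER_CUBIC))"
```

```text
(no output)
```

View pics/scene0b.png

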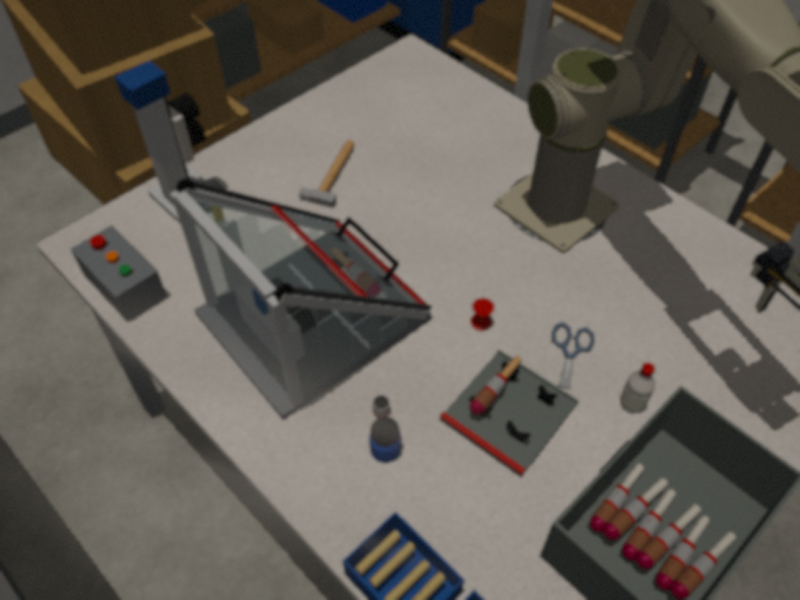

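View pics/top0b.png

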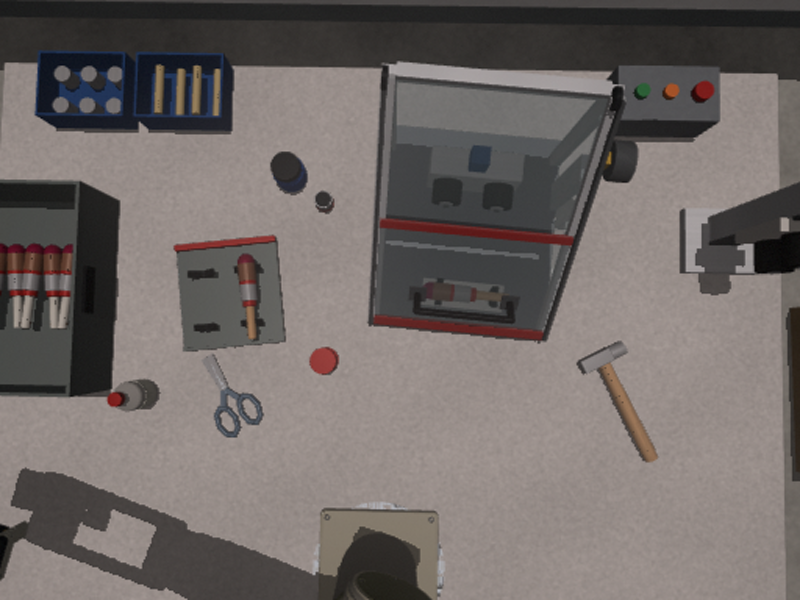

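The scene view shows the machine with its guard shut and the handle bar near (370,250). The tray is at (510,410), with the red edge towards the camera. In the top view the guard's lower red edge runs (375,320)–(547,335), its upper edge (380,223)–(572,240), and the handle bar is near (464,312). The nest brush is at (463,293) with its bristles to the left. The tray is centred near (230,293), and its empty lane is the left one (saddles at (203,273) and (207,327)).

```bash
cat > h.py <<'E'
import numpy as np,cv2
from plant import robot
def load(n): return dict(np.load(f"pics/{n}.npz"))
def shot(cam,n):
    c=robot.read_camera(cam);cv2.imwrite(f"pics/{n}.png",c["img"]);np.savez(f"pics/{n}.npz",**c);return c
def ray(c,uv):
    K=c["K"];d=np.array([(uv[0]-K[0,2])/K[0,0],-(uv[1]-K[1,2])/K[1,1],-1.]);P=c["pose"];return P[:3,3],P[:3,:3]@d
def onz(c,uv,z):
    o,d=ray(c,uv);return o+d*(z-o[2])/d[2]
def proj(c,p):
    P=c["pose"];q=P[:3,:3].T@(np.asarray(p)-P[:3,3]);return np.array([c["K"][0,2]-c["K"][0,0]*q[0]/q[2],c["K"][1,2]+c["K"][1,1]*q[1]/q[2]])
def tri(c1,u1,c2,u2):
    A=np.zeros((3,3));b=np.zeros(3);R=[]
    for c,u in((c1,u1),(c2,u2)):
        o,d=ray(c,u);d=d/np.linalg.norm(d);M=np.eye(3)-np.outer(d,d);A+=M;b+=M@o;R.append((M,o))
    p=np.linalg.solve(A,b);return p,[round(float(np.linalg.norm(M@(p-o))),4) for M,o in R]
def red(img):
    h=cv2.cvtColor(img,cv2.COLOR_BGR2HSV);return (((h[...,0]<8)|(h[...,0]>172))&(h[...,1]>150)&(h[...,2]>60)).astype(np.uint8)
def ends(m):
    v,u=np.nonzero(m);P=np.c_[u,v].astype(float);c=P.mean(0);w=np.linalg.svd(P-c,full_matrices=False)[2][0];s=(P-c)@w;return c,c+w*s.min(),c+w*s.max()
E
python3 - <<'E'
from h import *
for n in("top0","scene0"):
    c=load(n);k,l,st,ce=cv2.connectedComponentsWithStats(red(c["img"]))
    for i in range(1,k):
        if st[i,4]>25: print(n,st[i].tolist(),*[e.round(1).tolist() for e in ends(l==i)])
E
```

```text
top0 [445, 52, 12, 12, 108] [450.5, 57.1] [444.9, 57.5] [456.1, 56.7]
top0 [244, 141, 123, 16, 588] [305.1, 148.5] [243.8, 142.6] [366.0, 154.3]
top0 [112, 151, 64, 10, 203] [142.9, 155.4] [175.0, 152.2] [111.9, 158.5]
top0 [5, 172, 20, 4, 45] [14.6, 173.4] [5.0, 173.3] [24.0, 173.5]
top0 [28, 173, 18, 3, 37] [36.2, 173.6] [28.0, 173.6] [45.0, 173.6]
top0 [6, 186, 17, 3, 51] [14.0, 187.0] [6.0, 187.0] [22.0, 187.0]
top0 [30, 186, 15, 4, 51] [36.8, 187.3] [30.0, 187.3] [44.0, 187.3]
top0 [240, 203, 107, 14, 468] [293.3, 209.4] [240.0, 204.3] [346.0, 214.5]
top0 [199, 223, 17, 16, 198] [206.4, 230.6] [213.1, 224.8] [200.5, 235.8]
top0 [69, 251, 9, 9, 65] [73.0, 255.2] [69.0, 255.2] [77.0, 255.2]
scene0 [174, 131, 61, 59, 261] [206.6, 163.5] [174.5, 131.5] [232.6, 189.4]
scene0 [220, 147, 29, 27, 55] [234.8, 160.6] [220.1, 146.9] [248.0, 173.0]
scene0 [58, 151, 10, 8, 62] [62.4, 154.5] [58.0, 154.9] [66.9, 154.0]
scene0 [251, 176, 20, 19, 47] [260.9, 185.3] [251.0, 176.0] [270.1, 193.9]
scene0 [302, 192, 13, 19, 178] [308.2, 200.3] [309.4, 191.6] [306.9, 210.1]
scene0 [411, 233, 7, 8, 43] [414.1, 236.3] [415.6, 232.8] [412.5, 239.8]
scene0 [283, 265, 52, 38, 246] [309.0, 283.7] [282.9, 265.2] [333.8, 301.2]
scene0 [378, 329, 20, 14, 45] [388.5, 334.7] [379.7, 329.8] [397.7, 339.8]
scene0 [399, 347, 20, 15, 44] [409.7, 352.6] [400.7, 346.5] [418.6, 358.7]
scene0 [420, 365, 21, 17, 53] [431.4, 371.3] [421.6, 365.4] [441.5, 377.5]
```

```bash
python3 - <<'E'
from h import *
t=load("top0");s=load("scene0")
for z in(.03,.04,.05):
    a,b=onz(t,(240,204.3),z),onz(t,(346,214.5),z);print("edge",z,a.round(4),b.round(4),np.linalg.norm(a-b).round(4),"mid",((a+b)/2).round(4),"yaw",np.degrees(np.arctan2(*( (a-b)[1::-1]*[1,1])))-90)
    
a,b=onz(t,(243.8,142.6),.2),onz(t,(366,154.3),.2);print("upper",np.linalg.norm(a-b),((a+b)/2).round(4))
a,b=onz(t,(175,152.2),.022),onz(t,(111.9,158.5),.022);print("tray",a,b,np.linalg.norm(a-b))
# grids
A=cv2.resize(t["img"][170:225,230:355],None,fx=6,fy=6,interpolation=cv2.INTER_CUBIC)
B=cv2.resize(s["img"][125:200,160:285],None,fx=6,fy=6,interpolation=cv2.INTER_CUBIC)
C=np.vstack([A,B])
C=cv2.convertScaleAbs(C,alpha=1.6);C=cv2.resize(C,None,fx=.75,fy=.75);print(C.shape);cv2.imwrite("pics/c1.png",C)
E
```

```text
edge 0.03 [0.4598 0.0138 0.03  ] [ 0.4361 -0.2905  0.03  ] 0.3052 mid [ 0.448  -0.1384  0.03  ] yaw -4.4441018551274
edge 0.04 [0.4595 0.0134 0.04  ] [ 0.4361 -0.2881  0.04  ] 0.3025 mid [ 0.4478 -0.1374  0.04  ] yaw -4.4441018551274
edge 0.05 [0.4592 0.0131 0.05  ] [ 0.436  -0.2858  0.05  ] 0.2998 mid [ 0.4476 -0.1363  0.05  ] yaw -4.4441018551274
upper 0.3010060178311672 [ 0.5952 -0.1482  0.2   ]
tray [0.60891095 0.20720788 0.022     ] [0.58721366 0.39178101 0.022     ] 0.18584405652275404
(585, 562, 3)
```

View pics/c1.png

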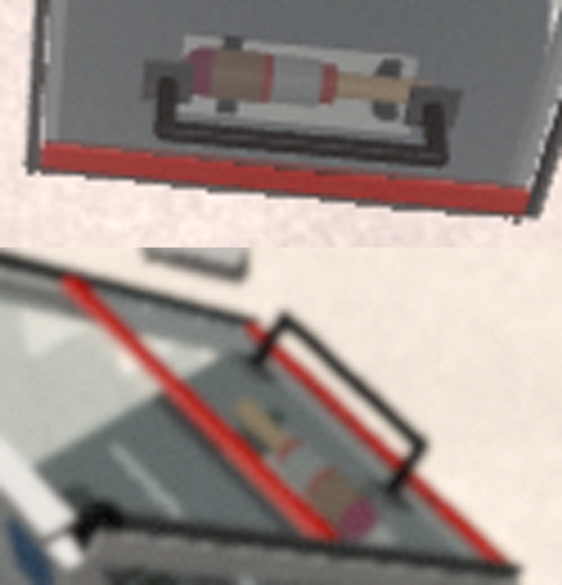

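The crop (4.5x, top and scene views stacked) shows the bar's ends at (162,132)/(443,156) in the top view and (425,443)/(286,317) in the scene view. The brush ferrule is at (298,78) with its bristles towards the station's +y.

```bash
python3 - <<'E'
from h import *
t=load("top0");s=load("scene0")
L=tri(t,(266,199.3),s,(254.4,168.4));R=tri(t,(328.4,204.7),s,(223.6,140.4));print(L,R,np.linalg.norm(L[0]-R[0]))
m=(L[0]+R[0])/2;print("handle",m)
e=onz(t,(293.3,209.4),.035)
X=np.array([np.cos(.0776),-np.sin(.0776),0]);Y=np.array([-X[1],X[0],0])
o=e+0;print("edge",e,"handle rel edge in station",(m-e)@X,(m-e)@Y)
f=onz(t,(296.2,187.3),.054+.008);print("ferrule",f, "rel edge",(f-e)@X,(f-e)@Y)
# grey saddle/tray: sample red bits
d=X@np.array([1,0,0])
tc=(np.array([.60891,.20721])+np.array([.58721,.39178]))/2
yd=np.array([.58721-.60891,.39178-.20721]);yd/=np.linalg.norm(yd);xd=np.array([yd[1],-yd[0]]);print("tray yaw",np.degrees(np.arctan2(xd[1],xd[0])))
for off in(.095,.1): 
  c=tc-xd*off;print("tray c",c,"lane",c+yd*.043)
  for p in((.1,.095),(.1,-.095),(-.1,.095),(-.1,-.095)): print(p,proj(t,[*(c+xd*p[0]+yd*p[1]),.012])*1.5625)
from scipy.spatial.transform import Rotation as Ro
print(Ro.from_rotvec(robot.read_state()["orientation"]).as_matrix().round(3))
E
```

```text
(array([ 0.47226982, -0.05830742,  0.12042756]), [0.0008, 0.0008]) (array([ 0.45990012, -0.2225642 ,  0.11599288]), [0.0011, 0.0011]) 0.16478156183257142
handle [ 0.46608497 -0.14043581  0.11821022]
edge [ 0.44787272 -0.13906384  0.035     ] handle rel edge in station 0.018263803248483073 4.400978646991205e-05
ferrule [ 0.50933983 -0.14361369  0.062     ] rel edge 0.06163484524365771 0.00022890101973624543
tray yaw 6.70551407968036
tray c [0.50370986 0.2884022 ] lane [0.4986889  0.33110805]
(0.1, 0.095) [175.4486302  245.92367167]
(0.1, -0.095) [275.3502332  235.94619493]
(-0.1, 0.095) [183.82910023 351.50725833]
(-0.1, -0.095) [284.73246071 341.52595566]
tray c [0.49874406 0.28781837] lane [0.49372311 0.33052422]
(0.1, 0.095) [175.65613044 248.53791872]
(0.1, -0.095) [275.58253491 238.56032457]
(-0.1, 0.095) [184.04074768 354.17375518]
(-0.1, -0.095) [284.96940956 344.19238023]
[[-0.971  0.238 -0.   ]
 [ 0.238  0.971 -0.001]
 [ 0.    -0.001 -1.   ]]
```

```bash
python3 -m pendant '[[[0.4,0,0,-2,8],[0.4,0,0,-2,8],[0.4,0,0,0,8],[0.4,0,0,0,8],[0.4,0,0,0,8],[0.4,0,0,0,8],[0.4,0,0,0,8],[0.4,0,0,0,8]]]' 20
python3 -m pendant '[[[0.4,0,0,0,8],[0.4,0,0,0,8],[0.4,0,0,0,0.7],[0.4,0,0,0,0],[0.4,-3,3.5,0,0],[0.4,-3,3.5,0,0],[0.4,-3,3.5,0,0],[0.4,-3,3.5,0,0]]]'
python3 -m pendant '[[[0.4,-3,3.5,0,0],[0.4,-3,3.5,0,0],[0.4,-3,3.5,0,0],[0.4,-3,3.5,0,0],[0.4,-3,3.5,0,0],[0.4,-3,3.5,0,0],[0.4,0,0,0,0],[0.4,0,0,0,0]]]'
```

```text
t: 0.95
tool_pos: [0.143, 0.5825, 0.2582]
orientation: [1.98, 2.439, -0.001]
force: [0.0, 0.2, -0.2]
opening: 0.0383
gripper_force: 0.0
t: 1.75
tool_pos: [0.274, 0.4508, 0.2586]
orientation: [2.302, 2.138, 0.0]
force: [0.7, -0.1, 0.4]
opening: 0.0369
gripper_force: 0.0
t: 2.55
tool_pos: [0.4688, 0.2554, 0.2584]
orientation: [-2.306, -2.132, 0.001]
force: [-0.1, 0.9, 0.3]
opening: 0.0372
gripper_force: 0.0
```

```bash
python3 - <<'E'
from h import *
shot("wrist","w_tray")
E
python3 -m pendant '[[[0.4,-4.9,0.3,0,0],[0.4,-4.9,0.4,0,0],[0.4,-4.9,0.3,0,0],[0.4,-4.9,0.4,0,0],[0.4,-4.9,0.3,0,0],[0.4,-4.9,0.4,0,0],[0.4,-4.9,0.3,0,0],[0.4,-4.9,0.4,0,0]]]'
python3 -m pendant '[[[0.4,-0.2,0,0,0],[0.4,0,0,0,0],[0.4,0,0,0,0]]]'
python3 - <<'E'
from h import *
c=shot("wrist","w_h")
m=cv2.convertScaleAbs(np.hstack([load("w_tray")["img"],c["img"]]),alpha=1.6);cv2.imwrite("pics/wb.png",cv2.resize(m,(800,300),interpolation=cv2.INTER_AREA))
E
```

```text
t: 3.4
tool_pos: [0.4655, -0.1369, 0.259]
orientation: [2.302, 2.137, 0.001]
force: [0.5, 0.3, 0.6]
opening: 0.0371
gripper_force: 0.0
t: 3.7
tool_pos: [0.4657, -0.1369, 0.2587]
orientation: [-2.304, -2.135, -0.001]
force: [0.3, 0.1, 0.3]
opening: 0.0373
gripper_force: 0.0
```

View pics/wb.png

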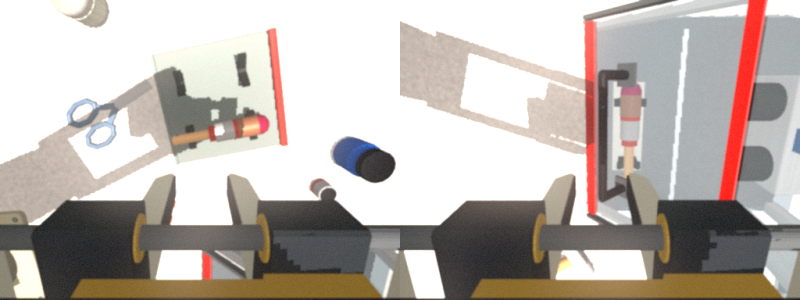

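The wrist views show the tray (left) with its empty lane's saddles at (180,83) and (241,68). In the right-hand view the black bar is at (605,75–195), lined up between the fingers. The gripper body is wide along the closing line.

```bash
python3 - <<'E'
from h import *
c=load("w_h");g=cv2.cvtColor(c["img"],cv2.COLOR_BGR2GRAY)
for r in range(110,235,12):
    x=np.arange(248,280);d=g[r,248:280].astype(int);m=d<45;print(r,x[m][[0,-1]] if m.any() else None, d[::4])
for z in(.112,.118,.124):
    print(z,onz(c,(263,120),z).round(4),onz(c,(263,220),z).round(4))
w=load("w_tray");mm=red(w["img"]);k,l,st,_=cv2.connectedComponentsWithStats(mm)
for i in range(1,k):
    if st[i,4]>60:
        e=ends(l==i);print(st[i],*[onz(w,p,.022).round(4) for p in e])
# dark saddles
h=cv2.cvtColor(w["img"],cv2.COLOR_BGR2GRAY);m=(h<40).astype(np.uint8);m[230:]=0
k,l,st,ce=cv2.connectedComponentsWithStats(m)
for i in range(1,k):
    if st[i,4]>40: print("dark",st[i],ce[i].round(1),onz(w,ce[i],.03).round(4))
E
```

```text
110 None [ 81  95  49  62  50 114 123 145]
122 [256 264] [ 80  98  44  44  41 112 129 148]
134 [255 264] [ 77  94  47  44  41 113 121  72]
146 [255 263] [ 73  93  35  38  46 112 128 149]
158 [255 263] [ 75  94  44  37  48 112 136 151]
170 [255 263] [ 76  98  38  40  55 115 138 149]
182 [255 263] [ 75  96  50  41  56 114 138 148]
194 [258 262] [ 94  95  50  39  52 112 140 147]
206 [258 260] [ 93  90  45  44  60 113 140 144]
218 None [ 90  96  54  57  61 113 118 121]
230 None [ 98  96  54  53  67 114 112  87]
0.112 [ 0.4747 -0.082   0.112 ] [ 0.4674 -0.1866  0.112 ]
0.118 [ 0.4747 -0.0816  0.118 ] [ 0.4675 -0.1842  0.118 ]
0.124 [ 0.4746 -0.0812  0.124 ] [ 0.4675 -0.1818  0.124 ]
[ 344   37   24  149 1231] [0.595  0.3075 0.022 ] [0.5852 0.3915 0.022 ] [0.6067 0.2084 0.022 ]
[331 148  13  22 175] [0.5711 0.2479 0.022 ] [0.5684 0.2621 0.022 ] [0.5736 0.2343 0.022 ]
[267 162   8  16  77] [0.484  0.2398 0.022 ] [0.483  0.2492 0.022 ] [0.4851 0.2289 0.022 ]
[260 324  10  34 293] [ 0.456 -0.034  0.022] [ 0.4578 -0.0014  0.022 ] [ 0.4544 -0.064   0.022 ]
dark [ 454  190   51   40 1304] [480.5 210.6] [0.7606 0.1634 0.03  ]
```

```bash
python3 -m pendant '[[[0.4,-0.2,0.2,4,0],[0.4,0,0,4,0],[0.4,0,0,4,0],[0.4,0,0,2,0],[0.4,0,0,1,0],[0.4,0,0,0.8,0],[0.4,0,0,0,0],[0.4,0,0,0,0]]]'
python3 -m pendant '[[[0.05,0,0,0,0],[0.05,0,0,0,0],[0.05,0,0,0,0],[0.05,0,0,0,0],[0.05,0,0,0,0]]]' 30
```

```text
t: 4.55
tool_pos: [0.4683, -0.141, 0.102]
orientation: [2.305, 2.132, 0.001]
force: [0.2, -0.6, 1.0]
opening: 0.037
gripper_force: 0.0
t: 5.05
tool_pos: [0.4672, -0.1411, 0.101]
orientation: [2.307, 2.132, -0.0]
force: [-3.9, 0.5, 4.2]
opening: 0.0113
gripper_force: 30.0
```

```bash
python3 -m pendant '[[[0.05,0,0.5,-0.5,0],[0.05,0,1,-1,0],[0.05,0,1.5,-1.5,0],[0.05,0,1.5,-1.5,0],[0.05,0,1.5,-1.5,0],[0.05,0,1.5,-1.5,0],[0.05,0,1.5,-1.5,0],[0.05,0,1.5,-1.5,0]]]'
python3 -m pendant '[[[0.05,0,1.5,-1.5,0],[0.05,0,1,-1,0],[0.05,0,0.8,-0.8,0],[0.05,0,0,0,0],[0.05,0,0,0,0]]]'
```

```text
t: 5.85
tool_pos: [0.5709, -0.1492, 0.2052]
orientation: [-2.305, -2.13, 0.004]
force: [-7.3, -0.4, 0.5]
opening: 0.0111
gripper_force: 30.0
t: 6.35
tool_pos: [0.605, -0.1519, 0.2392]
orientation: [2.307, 2.132, 0.0]
force: [-3.2, 0.1, 4.5]
opening: 0.0112
gripper_force: 30.0
```

```bash
python3 -m pendant '[[[0.05,0,0.6,-0.6,0],[0.05,0,0.4,-0.4,0],[0.05,0,0.3,-0.3,0],[0.05,0,0,0,0],[0.05,0,0,0,0]]]'
python3 -m pendant '[[[0.4,0,0,0,0],[0.4,0,0,0,0],[0.4,0,0,0,0],[0.4,0,0,-1,0],[0.4,0,0,-3,0],[0.4,0,0,-3,0],[0.4,0,0,0,0]]]'
python3 - <<'E'
from h import *
t=shot("top","top1");k,l,st,ce=cv2.connectedComponentsWithStats(red(t["img"]))
for i in range(1,k):
    if st[i,4]>100: print(st[i].tolist(),*[e.round(1).tolist() for e in ends(l==i)])
w=shot("wrist","w1")
cv2.imwrite("pics/w1b.png",cv2.convertScaleAbs(np.hstack([w["img"],t["img"]])[::1,::1],alpha=1.5)[:,:]);
cv2.imwrite("pics/w1b.png",cv2.resize(cv2.imread("pics/w1b.png"),(800,300),interpolation=cv2.INTER_AREA))
E
```

```text
t: 6.85
tool_pos: [0.6174, -0.1528, 0.2516]
orientation: [-2.307, -2.132, 0.001]
force: [-5.2, 0.7, 4.0]
opening: 0.0106
gripper_force: 30.0
t: 7.55
tool_pos: [0.6198, -0.1533, 0.3284]
orientation: [2.301, 2.127, 0.007]
force: [0.2, -0.3, -0.2]
opening: 0.0373
gripper_force: 0.0
[445, 52, 12, 12, 109] [450.5, 57.2] [444.9, 57.9] [456.2, 56.4]
[249, 57, 55, 10, 311] [275.5, 61.7] [248.8, 59.3] [302.9, 64.1]
[244, 140, 33, 8, 190] [260.0, 143.5] [243.8, 142.0] [276.0, 144.9]
[338, 148, 26, 9, 136] [352.0, 152.1] [337.7, 150.2] [362.9, 153.6]
[112, 151, 64, 10, 199] [142.6, 155.4] [175.0, 152.2] [111.9, 158.4]
[199, 223, 17, 16, 198] [206.4, 230.7] [213.6, 225.2] [200.1, 235.4]
```

View pics/w1b.png

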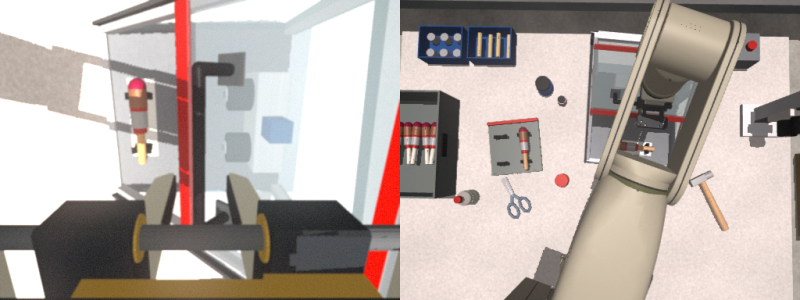

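Guard stays up (lower red edge at column 183 of the wrist view). The brush lies unobstructed, ferrule near (139,120) of the half-scale wrist view.

```bash
python3 - <<'E'
from h import *
c=load("w1");im=c["img"];h=cv2.cvtColor(im,cv2.COLOR_BGR2HSV)
m=((h[...,1]>80)&(h[...,2]>40)).astype(np.uint8);sub=np.zeros_like(m);sub[90:215,150:212]=m[90:215,150:212]
for r in range(94,215,6):
    x=np.nonzero(sub[r])[0];print(r,(x.min(),x.max()) if len(x) else None,im[r,178],h[r,178])
e=ends(red(im)[:, :]*(np.arange(512)[None]>215)*(np.arange(512)[None]<250))
print("edge",onz(c,e[0],.186))
for uv in((178,140),(178,154),(178,170)): print(uv,onz(c,uv,.054).round(4))
cv2.imwrite("pics/w1c.png",cv2.resize(cv2.convertScaleAbs(im[85:220,130:260],alpha=1.3),None,fx=4,fy=4,interpolation=cv2.INTER_CUBIC))
E
```

```text
94 None [83 79 80] [128  12  83]
100 (np.int64(172), np.int64(178)) [65 62 94] [177  87  94]
106 (np.int64(166), np.int64(184)) [ 67  40 153] [173 188 153]
112 (np.int64(164), np.int64(186)) [ 68  38 160] [173 194 160]
118 (np.int64(164), np.int64(187)) [ 91 120 177] [ 10 124 177]
124 (np.int64(165), np.int64(187)) [ 73  90 133] [  9 115 133]
130 (np.int64(166), np.int64(186)) [58 69 96] [  9 101  96]
136 (np.int64(167), np.int64(187)) [58 70 95] [10 99 95]
142 (np.int64(168), np.int64(185)) [ 62  67 112] [  3 114 112]
148 None [ 99 100 105] [  5  15 105]
154 None [ 98 102 105] [ 17  17 105]
160 None [105 106 110] [  6  12 110]
166 (np.int64(171), np.int64(187)) [ 49  54 116] [  2 147 116]
172 (np.int64(175), np.int64(184)) [ 72  93 129] [ 11 113 129]
178 (np.int64(176), np.int64(184)) [ 73 102 131] [ 15 113 131]
184 (np.int64(175), np.int64(186)) [111 166 224] [ 15 129 224]
190 (np.int64(175), np.int64(187)) [130 191 242] [ 16 118 242]
196 (np.int64(176), np.int64(186)) [122 184 236] [ 16 123 236]
202 (np.int64(176), np.int64(186)) [120 180 233] [ 16 124 233]
208 (np.int64(178), np.int64(186)) [128 174 224] [ 14 109 224]
214 None [146 146 148] [  0   3 148]
edge [ 0.60006053 -0.10984533  0.186     ]
(178, 140) [ 0.5117 -0.1257  0.054 ]
(178, 154) [ 0.5088 -0.1452  0.054 ]
(178, 170) [ 0.5053 -0.1681  0.054 ]
```

View pics/w1c.png

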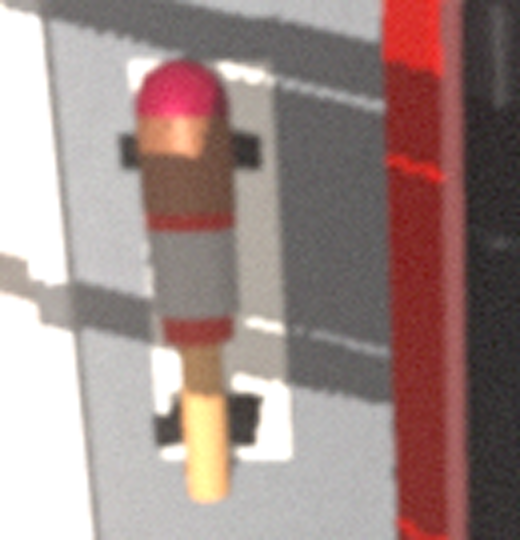

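The crop shows the ferrule from crop rows 228–318 at column 193, so the brush is at about world (0.509, -0.144). The guard's lower edge strip overhangs the gripper-body width, so I need the body's shape.

```bash
python3 - <<'E'
from h import *
c=shot("scene","s2");T=robot.read_state()["tool_pos"];print(proj(c,T))
X=np.array([.997,-.0775,0])
def q(dx,dz): return ((proj(c,T+X*dx+[0,0,dz])-[x0,y0])*4).astype(int)
u,v=proj(c,T+np.array([0,0,.1]));x0,y0=int(u)-95,int(v)-75
A=cv2.resize(cv2.convertScaleAbs(c["img"][y0:y0+150,x0:x0+190],alpha=1.6),None,fx=4,fy=4,interpolation=cv2.INTER_CUBIC)
for dz in(0,.084,.124,.164,.204):
    cv2.line(A,q(-.094,dz).tolist(),q(.094,dz).tolist(),(0,255,0),1)
cv2.imwrite("pics/s2c.png",A);print(A.shape)
w=load("w1")
for uv in((226,105),(227,150),(229,190)): print(onz(w,uv,.18).round(4))
E
```

```text
[193.89433235 131.35741985]
(600, 760, 3)
[ 0.5949 -0.0818  0.18  ]
[ 0.5913 -0.1252  0.18  ]
[ 0.589  -0.1669  0.18  ]
```

View pics/s2c.png

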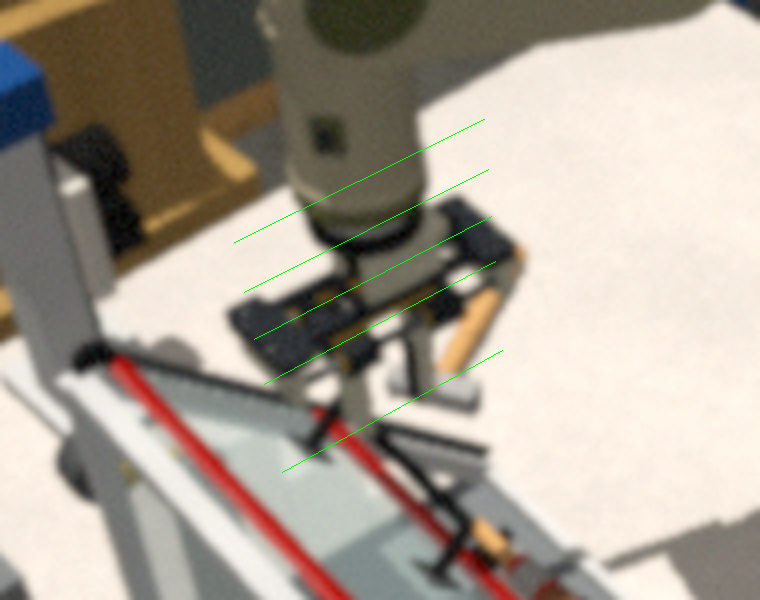

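```bash
python3 -m pendant '[[[1,0.1,-4.4,0,0],[1,0,-4.4,0,0],[1,0,-4.3,0,0],[1,0,0,4.5,0],[1,0,0,4.5,0],[1,0,0,4.5,0],[1,0,0,0,0],[1,0,0,0,0]]]'
python3 - <<'E'
from h import *
c=shot("wrist","w3");s=robot.read_state();print(s["tool_pos"].round(4),s["force"].round(1))
im=c["img"];l=proj(c,[.509,-.144,.054]);print(l)
cv2.imwrite("pics/w3b.png",cv2.convertScaleAbs(im,alpha=1.5))
E
```

```text
t: 8.5
tool_pos: [0.4864, -0.1411, 0.1861]
orientation: [-2.305, -2.131, 0.002]
force: [0.4, 0.6, 0.5]
opening: 0.0922
gripper_force: 0.0
[ 0.4879 -0.1417  0.1882] [0.1 0.3 1.4]
[281.60135806 179.80042344]
```

View pics/w3b.png

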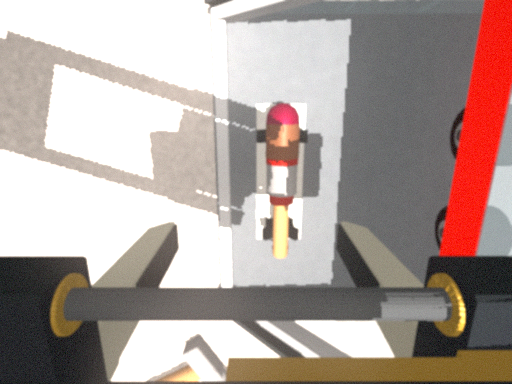

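The wrist view shows the ferrule at (283,180), and I predicted (282,180), so the position agrees. The red guard edge stays right of the body.

```bash
python3 -m pendant '[[[1,0,0,3,0],[1,0,0,3,0],[1,0,0,3,0],[1,0,0,3,0],[1,0,0,1.5,0],[1,0,0,1.0,0],[1,0,0,0,0],[1,0,0,0,0]]]'
python3 -m pendant '[[[1,-0.1,0.5,0,0],[1,0,0.5,0,0],[1,-0.1,0.5,0,0],[1,0,0.3,0,0],[1,0,0,0,0],[1,0,0,0,0]]]'
```

```text
t: 9.35
tool_pos: [0.4887, -0.142, 0.0434]
orientation: [2.305, 2.131, 0.002]
force: [-0.1, -0.1, 0.4]
opening: 0.0929
gripper_force: 0.0
t: 9.95
tool_pos: [0.5051, -0.1449, 0.0415]
orientation: [-2.307, -2.132, 0.0]
force: [-1.4, -0.2, -0.1]
opening: 0.0933
gripper_force: 0.0
```

```bash
python3 -m pendant '[[[1,0,0.3,0.3,0],[1,0,0,0,0],[0.3,0,0,0,0],[0.3,0,0,0,0],[0.2,0,0,0,0],[0.2,0,0,0,0],[0.2,0,0,0,0],[0.2,0,0,0,0]]]' 25
python3 -m pendant '[[[0.2,0,0,0,0],[0.2,0,0,0,0]]]'
```

```text
t: 10.75
tool_pos: [0.5081, -0.1451, 0.0386]
orientation: [-2.307, -2.133, 0.0]
force: [-0.1, 0.3, -0.0]
opening: 0.0499
gripper_force: 0.0
t: 10.95
tool_pos: [0.5081, -0.1452, 0.0387]
orientation: [2.307, 2.133, 0.0]
force: [-0.1, -0.4, -0.2]
opening: 0.0335
gripper_force: 0.0
```

```bash
python3 -m pendant '[[[0.2,0,0,0,0],[0.2,0,0,0,0],[0.2,0,0,0,0],[0.2,0,0,-0.4,0],[0.2,0,0,-0.4,0],[0.2,0,0,0,0]]]'
python3 -m pendant '[[[0.2,0,-0.6,-0.3,0],[0.2,0,-0.6,-0.3,0],[0.2,0,-0.6,-0.3,0],[0.2,0,-0.6,-0.3,0],[0.2,0,-0.5,0,0],[0.2,0,0,0,0]]]'
```

```text
t: 11.55
tool_pos: [0.5079, -0.1452, 0.047]
orientation: [-2.307, -2.133, 0.0]
force: [0.6, -0.9, -1.3]
opening: 0.0293
gripper_force: 25.0
t: 12.15
tool_pos: [0.4785, -0.1428, 0.0587]
orientation: [-2.307, -2.132, 0.0]
force: [0.6, -0.3, -0.2]
opening: 0.0295
gripper_force: 25.0
```

```bash
python3 - <<'E'
from h import *
yaw=np.radians(6.7);xd=np.array([np.cos(yaw),np.sin(yaw)]);yd=np.array([-xd[1],xd[0]])
w=load("w_tray");g=cv2.cvtColor(w["img"],cv2.COLOR_BGR2GRAY)
for thr in(50,65):
  m=(g<thr).astype(np.uint8);m[:60]=0;m[200:]=0;m[:,:210]=0;m[:,340:]=0
  k,l,st,ce=cv2.connectedComponentsWithStats(m)
  for i in range(1,k):
    if st[i,4]>25:
        p=onz(w,ce[i],.028)[:2];print(thr,"dark",st[i].tolist(),ce[i].round(1),p.round(4),"trayrel",((p-[.597,.2997])@xd).round(4),((p-[.597,.2997])@yd).round(4))
# tray outline (grey-green): extents
t=load("top0")
for n,c,z in(("top",t,.012),("wrist",w,.012)):
    C=np.array([.597,.2997])
    h=cv2.cvtColor(c["img"],cv2.COLOR_BGR2GRAY)
    prof=[]
    for s in np.arange(-.215,.02,.003):
        p=C+xd*s+yd*.085;u=proj(c,[*p,z]);prof.append(int(h[int(round(u[1])),int(round(u[0]))]))
    print(n,prof)
E
python3 -m pendant '[[[0.2,0,0,-3,0],[0.2,0,0,-4.5,0],[0.2,0,0,-4.5,0],[0.2,0,0,-4.5,0],[0.2,0,0,-3,0],[0.2,0,0,0,0],[0.2,0,0,0,0]]]'
```

```text
50 dark [227, 108, 10, 15, 110] [231.2 115.4] [0.4401 0.3129] trayrel -0.1543 0.0314
50 dark [237, 160, 11, 10, 81] [242.5 164.4] [0.4485 0.2504] trayrel -0.1533 -0.0316
65 dark [303, 69, 11, 20, 159] [308.2  78.8] [0.5363 0.3483] trayrel -0.0546 0.0554
65 dark [222, 91, 16, 33, 329] [229.3 107.3] [0.4387 0.3228] trayrel -0.1545 0.0414
65 dark [305, 92, 14, 18, 171] [311.5 100.7] [0.5395 0.3227] trayrel -0.0544 0.0295
65 dark [312, 141, 13, 10, 85] [318.3 145.1] [0.5465 0.2678] trayrel -0.0539 -0.0257
65 dark [298, 152, 7, 10, 34] [301.1 155.6] [0.5243 0.256 ] trayrel -0.0773 -0.0349
65 dark [236, 158, 14, 13, 129] [242.3 164.3] [0.4483 0.2506] trayrel -0.1535 -0.0314
65 dark [266, 161, 7, 10, 47] [269.2 164.4] [0.4828 0.2477] trayrel -0.1195 -0.0383
65 dark [242, 182, 10, 8, 56] [246.  185.3] [0.4505 0.2222] trayrel -0.1546 -0.0599
top [141, 144, 142, 142, 142, 144, 147, 142, 83, 87, 70, 89, 88, 88, 88, 89, 88, 88, 88, 88, 88, 88, 88, 88, 88, 88, 88, 89, 89, 88, 88, 87, 89, 89, 88, 88, 88, 88, 89, 87, 88, 89, 89, 89, 88, 88, 88, 89, 89, 89, 88, 87, 88, 88, 88, 88, 88, 88, 88, 88, 88, 87, 89, 89, 89, 87, 89, 88, 89, 89, 86, 41, 74, 71, 71, 102, 150, 149, 144]
wrist [227, 227, 229, 228, 226, 229, 230, 200, 160, 143, 158, 158, 157, 157, 156, 160, 155, 160, 155, 156, 158, 155, 159, 161, 158, 157, 158, 157, 159, 156, 159, 162, 156, 159, 158, 160, 159, 159, 156, 160, 160, 159, 159, 160, 158, 158, 159, 158, 156, 158, 158, 160, 161, 154, 157, 159, 159, 156, 162, 157, 160, 158, 163, 161, 164, 160, 160, 164, 158, 156, 104, 124, 133, 127, 140, 223, 232, 230, 228]
t: 12.85
tool_pos: [0.4797, -0.143, 0.2541]
orientation: [2.306, 2.132, 0.001]
force: [-0.3, 0.4, -1.5]
opening: 0.0293
gripper_force: 25.0
```

```bash
python3 -m pendant '[[[0.2,3,-0.1,0,0],[0.2,4.8,-0.2,0,0],[0.2,4.8,-0.2,0,0],[0.2,4.8,-0.2,0,0],[0.2,4.8,-0.2,0,0],[0.2,4.8,-0.2,0,0],[0.2,4.8,-0.2,0,0],[0.2,4.8,-0.2,0,0]]]'
python3 -m pendant '[[[0.2,4.8,-0.2,0,0],[0.2,4.8,-0.2,0,0],[0.2,1.2,0,0,0],[0.2,0,0,0,8],[0.2,0,0,0,8.4],[0.2,0,0,0,8.4],[0.2,0,0,0,8.4],[0.2,0,0,0,8.4]]]'
python3 -m pendant '[[[0.2,0,0,0,8.4],[0.2,0,0,0,8.4],[0.2,0,0,0,8.4],[0.2,0,0,0,8.4],[0.2,0,0,0,3.6],[0.2,0,0,0,0],[0.2,0,0,0,0]]]'
cat > d.py <<'E'
from h import *
from scipy.spatial.transform import Rotation as Ro
s=robot.read_state();R=Ro.from_rotvec(s["orientation"]).as_matrix()
print(s["t"],s["q"].round(2),"x head",np.degrees(np.arctan2(R[1,0],R[0,0])),"tool delta cm",(R.T@(np.array([.4972,.3308,.0286])-s["tool_pos"])*100).round(2))
E
python3 d.py
```

```text
t: 13.65
tool_pos: [0.4916, 0.2249, 0.251]
orientation: [-2.306, -2.132, 0.005]
force: [0.1, -0.5, -1.2]
opening: 0.0295
gripper_force: 25.0
t: 14.45
tool_pos: [0.4967, 0.3301, 0.2511]
orientation: [2.917, 1.165, -0.006]
force: [-0.1, -0.6, -1.3]
opening: 0.029
gripper_force: 25.0
t: 15.15
tool_pos: [0.497, 0.3305, 0.252]
orientation: [3.135, 0.187, -0.003]
force: [-0.1, -0.1, -1.1]
opening: 0.0297
gripper_force: 25.0
15.15 [ 0.5   0.11  1.45 -0.    1.58  1.95] x head 6.809571183642532 tool delta cm [ 0.08 -0.05 22.34]
```

```bash
python3 -m pendant '[[[0.2,0,0,4,0],[0.2,0,0,4.5,0],[0.2,0,0,4.5,0],[0.2,0,0,3,0],[0.2,0,0,2,0],[0.2,0,0,0,0],[0.2,0,0,0,0]]]'
python3 d.py
python3 - <<'E'
from h import *
c=shot("wrist","w4");cv2.imwrite("pics/w4b.png",cv2.convertScaleAbs(c["img"],alpha=1.5))
s=shot("scene","s4")
T=robot.read_state()["tool_pos"];X=np.array([.9932,.1167,0])
for n,p in(("mid",T+X*.001+[0,0,.0154]),("tip",T+X*.069+[0,0,.0154]),("lane+40",np.array([.4982,.3309,.028])+X*.04)): print(n,proj(c,p).round(1),proj(s,p).round(1))
E
```

```text
t: 15.85
tool_pos: [0.4972, 0.3309, 0.0736]
orientation: [3.136, 0.185, -0.001]
force: [-0.4, -0.7, 0.5]
opening: 0.0293
gripper_force: 25.0
15.85 [ 0.5   0.24  1.64 -0.    1.26  1.95] x head 6.757064776647178 tool delta cm [-0.    0.01  4.5 ]
mid [254.7 245.9] [342.3 255. ]
tip [254.7 111. ] [329.  271.5]
lane+40 [256.5 151.8] [331.9 274.7]
```

View pics/w4b.png

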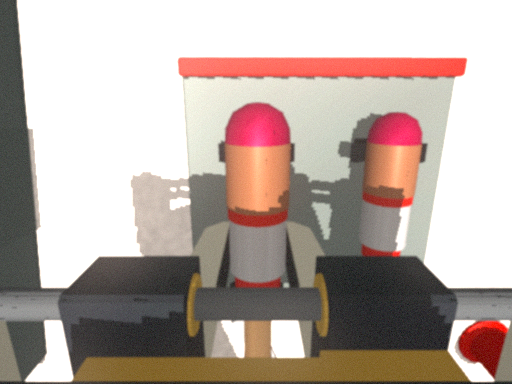

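The brush (258,105–290) is straight over the empty saddle (219–294, centre 256.5 as predicted) and parallel to the sample brush.

```bash
python3 -m pendant '[[[0.2,0,0,1.5,0],[0.2,0,0,1.2,0],[0.2,0,0,0.8,0],[0.2,0,0,0.5,0],[0.2,0,0,0.2,0],[0.2,0,0,0,0],[0.2,0,0,0,0]]]'
python3 -m pendant '[[[0.2,0,0,0.2,0],[0.2,0,0,0,0],[0.2,0,0,0,0]]]'; python3 d.py
```

```text
t: 16.65
tool_pos: [0.4977, 0.3313, 0.032]
orientation: [-3.136, -0.184, -0.001]
force: [0.2, 0.9, -1.1]
opening: 0.0295
gripper_force: 25.0
t: 16.95
tool_pos: [0.4975, 0.3312, 0.0298]
orientation: [-3.136, -0.184, -0.0]
force: [1.2, 0.8, -0.4]
opening: 0.029
gripper_force: 25.0
16.95 [ 0.5   0.29  1.67 -0.    1.19  1.96] x head 6.703324210549569 tool delta cm [-0.03  0.03  0.12]
```

```bash
python3 -m pendant '[[[0.2,0,0,0.1,0],[0.2,0,0,0,0],[0.25,0,0,0.05,0],[0.35,0,0,0,0],[0.45,0,0,0,0],[0.55,0,0,0,0],[0.55,0,0,0,0],[0.55,0,0,0,0]]]' 5
python3 -m pendant '[[[0.55,0,0,-1,0],[0.55,0,0,-3,0],[0.55,0,0,-4,0],[0.55,0,0,-4.5,0],[0.55,0,0,-4.5,0],[0.55,0,0,-3,0],[0.55,0,0,0,0],[0.55,0,0,0,0]]]'
python3 - <<'E'
from h import *
w=shot("wrist","w5");s=shot("scene","s5")
A=cv2.convertScaleAbs(w["img"],alpha=1.3);B=cv2.convertScaleAbs(s["img"],alpha=1.4)
cv2.imwrite("pics/f.png",cv2.resize(np.hstack([A[:, 100:420],B[90:340,120:400].repeat(1,0) if 0 else cv2.resize(B[90:340,120:400],(430,384),interpolation=cv2.INTER_CUBIC)]),None,fx=1.06,fy=1.06))
E
```

```text
t: 17.75
tool_pos: [0.4974, 0.331, 0.028]
orientation: [3.136, 0.184, -0.0]
force: [0.5, -1.3, 0.8]
opening: 0.0507
gripper_force: 0.0
t: 18.55
tool_pos: [0.498, 0.3315, 0.2298]
orientation: [-3.135, -0.184, -0.004]
force: [-0.2, 0.0, -1.2]
opening: 0.0511
gripper_force: 0.0
```

View pics/f.png

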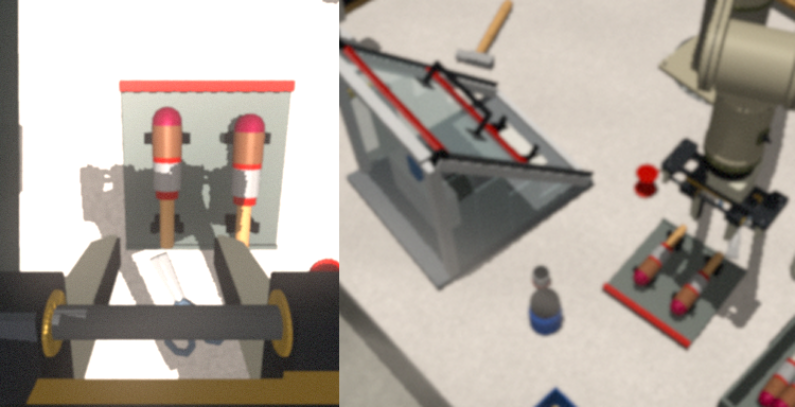

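The new brush lies in both saddles, parallel to the sample and with its bristles towards the red edge. The guard is still up and the other things are where they were. One numeric check of its position along the lane before handing in.

```bash
python3 - <<'E'
from h import *
c=load("w5");h=cv2.cvtColor(c["img"],cv2.COLOR_BGR2HSV)
X=np.array([.9932,.1167]);Y=np.array([-.1167,.9932]);L=np.array([.4982,.3309])
for u in(257,333):
    col=red(c["img"])[90:215,u-3:u+4].sum(1)>3
    r=np.nonzero(col)[0]+90;print(u,r.tolist())
    for a in(r[r<135].min() if (r<135).any() else 105,):
        p=onz(c,(u,a),.046)[:2];print("tip",((p-L)@X).round(4),((p-L)@Y).round(4))
    g=r[r>135]
    if len(g):
        for a in(g.min(),g.max()): p=onz(c,(u,a),.058)[:2];print("ring",((p-L)@X).round(4),((p-L)@Y).round(4))
E
```

```text
257 [103, 104, 105, 106, 107, 108, 109, 110, 111, 112, 113, 114, 115, 117, 149, 150, 151, 152, 153, 182, 183, 184, 185, 186, 187, 188]
tip 0.071 0.0003
ring 0.023 0.0003
ring -0.0209 0.0002
333 [110, 111, 112, 113, 114, 115, 116, 117, 118, 119, 120, 121, 122, 123, 124, 155, 156, 157, 158, 159, 188, 189, 190, 191, 192, 193]
tip 0.0637 -0.0821
ring 0.0166 -0.0825
ring -0.0267 -0.0855
```

```bash
python3 -c "
from plant import robot
print(robot.close_job())"
```

```text
the job is handed in; nothing more can be done
None
```

The job is handed in, with no verdict returned: the guard was let go near the top (about 0.21 m) and was still up, and the brush lies in both saddles of the empty lane with its bristles to the red edge, about 3 mm off along the lane; nothing else looked moved.

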